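# Hang the lift-off door on the synthesizer cabinet

## Task

Take the door with the green grip and green window out of the wooden stand and hang it on the open synthesizer cabinet, lowering both its hinge knuckles onto the two upright hinge pins together, with the door sticking roughly straight out from the cabinet's front. Keep hold of it until it is fully down on both pins, then let go and leave it hanging open like that. Leave the orange door in the stand.

Things in the scene. Friction and masses are not known exactly. Their poses are not given: they have to be found in the camera images.
- green_door: (mm) Door 150 wide, 8 thick, 195 high, green window, 0.25-0.5 kg. Origin: on the knuckles' axis at the lower knuckle's lower mouth, 32 above the table at start; z up, x along the leaf, which spans x 24-174, z -20 to 175. Green tab on top, 14 thick, x 64-124, z 175-210, over the mass centre: pinch across y. Knuckles 28 high, bore 19, mouth flared to 32 inside, 40 outside; upper mouth at z 130.
- orange_door: (mm) Same door with orange window and tab, same axes; leave it. The doors stand parallel, 144 apart, upright in two slots of a low wooden stand, either one in either slot. Slots 10.5 wide, rails 38 above the doors' feet: lift by more than 45, then draw the door out knuckles first along its own length, past its neighbour.
- lower_pin (a point): (mm) Lower upright hinge pin: brass, 16 across, 26 high, top 12 tapering to 6 across, on a collar 42 across, 10 thick. Point: centre of the collar's upper face, where the knuckle's mouth rests, 45 above the table. z up; x straight out of the cabinet's front, as the door's x when hung. The fixed cabinet, 250 high, lies behind x -35, from y -195 to 25; only the collar brackets reach nearer.
- upper_pin (a point): (mm) Upper hinge pin, same form and axes, 130 straight above the lower one (collar's upper face 175 above the table). The lower knuckle must pass between the lower pin's tip and this collar: bring the door in sideways from the cabinet's front (along -x), 35 to 85 above its seat, 55 is best, then lower it straight down.
There are look-alikes about, which are no part of the job. What is shaped like the green_door but purple or yellow is not meant.

How it is judged:
By the outcome, as a careful person would: the job done as asked, in the order asked, and still so for the second after the job is handed in, with the robot touching nothing.
It also fails if it takes over 45 s, if anything falls off the work surface, if the arm or the gripper's body presses on something with over 40 N, if the wrist force passes 120 N, or if a joint passes its speed limit or range.

## Robot

A 6-joint arm with a two-finger parallel gripper is mounted at the origin on the work surface. World frame = base frame: x ahead of the robot, y to its left, z up, the work surface at z = 0. Lengths are in m, angles in rad, forces in N, time in s.
With the tool pointing down it reaches from about 0.4 to 0.825 m from the base axis. Payload 7 kg.
Tool frame: the origin (TCP) lies between the finger pads; the fingertips stand 22 mm ahead of it and the grasp point (between the pads) lies 3 mm ahead of it; z points along the fingers, y is the direction in which the jaws open and shut (so a half turn about z gives the same grasp; the last joint's range is limited). The gripper opens to 88 mm and grips with 3 to 60 N. Pads are 19 mm wide; open, the fingers measure 130 mm over their backs; the gripper's body (78 mm by 193 mm) begins 47 mm behind the grasp point.
Start: joints at [1.549, 0.359, 0.012, 0, -1.224, -0.288], TCP at [0.206, 0.643, 0.249] pointing down, gripper open.
Joint ranges: [-3.07, 3.07], [-1.43, 2.12], [-1.02, 1.25], [-3.03, 1.67], [-3.05, -0], [-3.03, 3.03]. Speed limits (rad/s): [2.39, 2.39, 3.01, 3.14, 3.14, 3.14].

## Interface

Orientations are given as [roll, pitch, yaw] about the fixed x, y, z axes, in that order (R = Rz(yaw) Ry(pitch) Rx(roll)).
In Python, from station import arm, optics gives the robot as it stands. The module is installed in compiled form; this text tells all that it offers.
- The arm moves only by the tool jog_arm, never from a script. Its argument "motion" is a list that holds one entry, the list of rows, each a list of 7 numbers: the shift along the tool's x, y, z in m, then the turn, a rotation vector about the tool's x, y, z in degrees, then the finger opening in m, from 0 to 0.0876. In form: [[[x, y, z, rx, ry, rz, grip], ...]]. A call has 1 to 8 rows; each row is the pose to reach, as a shift and turn from the pose measured when the call began, along the tool's axes at that moment; what a row does not reach only later rows make up. A row lasts 1/10 s, in which the tool goes at most 50 mm and 8.59 degrees, less where a joint would pass 70% of its speed; a pose out of reach is approached as far as the arm can. A call with a gripper value outside its range is refused whole. The fingers move at their own pace and stop on an object; "newtons" is the grip in N (left out, the last holds). Time passes only in rows, so rows that repeat a pose let the fingers close. It gives the time, the measured TCP pose, the force and the opening at its end, in the units of the state.
- arm.get_state(): the state, without advancing time (a new reading comes with each control period).
- optics.grab_frame(name): name is "side" or "top" or "wrist"; returns the picture (420x560x3 uint8, red, green, blue); there is no depth.
- optics.camera_model(name): a dict with "mtx" (3x3 intrinsics, pixels), "R" (3x3) and "t" (3): a world point X has camera coordinates R X + t; the wrist camera has in their place "mount" (4x4, takes a point from camera to tool coordinates, whose origin is the TCP and whose axes are the flange's). Camera axes: x right, y down, z forward; pixel columns grow to the right and rows downward; lengths in m; the calibration is good to about 2 mm. A picture is of the moment at which its call begins: read the wrist's pose just before it. camera_model takes no time and is no camera call.
- arm.job_done(): hands the job in, once; it reports no verdict.
The state is a dict: "t": time; "q": joint angles; "qd": joint speeds; "joint_efforts": joint torques, N m; "eef_pos": TCP position; "ee_rot": TCP orientation; "force": force on the tool from outside, world axes, zero at the start; "moment": the same for the moment, N m; "width": finger opening in m.
Only numpy, scipy, OpenCV 4.12 (cv2) and the standard library are available. Lean on these libraries where they do the work, as an engineer would, in place of code of your own. Each camera call takes 0.05 s, during which the arm holds its last target.

## Working session

There is one attempt and no reset: what is moved stays moved. The work goes in short steps, Python scripts to look and compute and a tool call to move; the robot and the scene stay as the last step left them, time stands still between calls to the robot, and variables do not carry over. Pictures are saved under pics/ and viewed, and the job is handed in when it is done.

Besides the shell and the picture viewer there is one more tool, called after ">>>" as a command line: name --argument value ..., lists and objects as JSON in quotes. jog_arm: Moves the arm, as the interface text tells. Its arguments: {"type":"object","properties":{"motion":{"type":"array","items":{"type":"array","items":{"type":"array","items":{"type":"number"}}}},"newtons":{"type":"number"}},"required":["motion"]}

```bash
mkdir -p pics; python3 - <<'E'
from station import arm, optics
import cv2,numpy as np
s=arm.get_state(); print({k:np.round(v,4).tolist() for k,v in s.items()})
for n in("side","top","wrist"):
    im=optics.grab_frame(n); cv2.imwrite(f"pics/{n}0.png",im[:,:,::-1])
    m=optics.camera_model(n); print(n,{k:np.round(v,4).tolist() for k,v in m.items()})
E
```

```text
{'t': 0.0, 'q': [1.5491, 0.3594, 0.0111, -0.0004, -1.2241, -0.2881], 'qd': [0.001, 0.0001, -0.0009, -0.0034, -0.0002, -0.0004], 'joint_efforts': [-0.0013, -58.271, 29.3048, 6.9974, 0.0068, -0.0002], 'eef_pos': [0.2057, 0.6424, 0.2476], 'ee_rot': [3.1399, -0.0001, -0.3099], 'force': [-0.0694, 0.1246, -0.8032], 'moment': [0.0183, -0.016, -0.0187], 'width': 0.0878}
side {'mtx': [[487.7168, 0.0, 274.0937], [0.0, 487.7168, 211.0071], [0.0, 0.0, 1.0]], 'R': [[0.9923, -0.1222, -0.0183], [-0.0941, -0.6512, -0.7531], [0.0801, 0.749, -0.6577]], 't': [-0.4023, 0.2072, 1.3333]}
top {'mtx': [[498.2735, 0.0, 281.156], [0.0, 498.2735, 205.2738], [0.0, 0.0, 1.0]], 'R': [[0.0117, -0.9999, 0.0094], [-0.9926, -0.0128, -0.1204], [0.1205, -0.0079, -0.9927]], 't': [0.0947, 0.442, 1.4444]}
wrist {'mtx': [[294.9607, 0.0, 277.177], [0.0, 294.9607, 212.5706], [0.0, 0.0, 1.0]], 'mount': [[-0.0004, -0.967, -0.2548, 0.0675], [1.0, -0.0004, 0.0002, 0.0016], [-0.0003, -0.2548, 0.967, -0.1357], [0.0, 0.0, 0.0, 1.0]]}
```

View pics/side0.png

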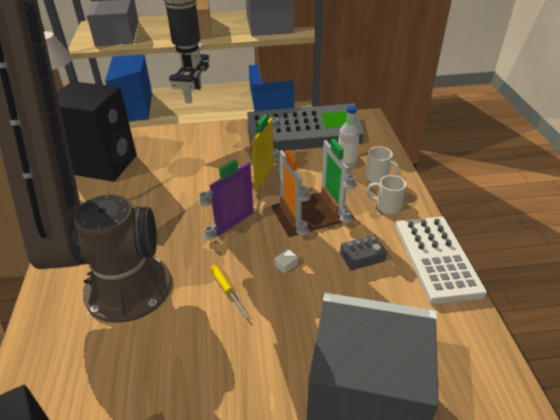

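View pics/top0.png

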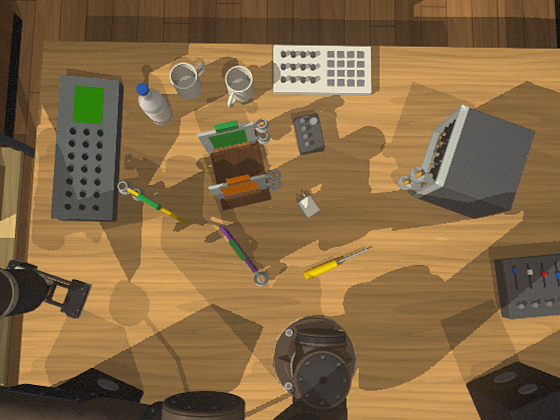

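View pics/wrist0.png

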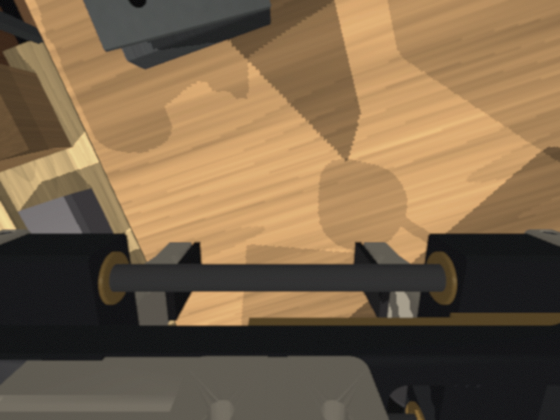

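The side and top views show the stand with the orange door near (240,185) and the green door near (238,133) in the top view. The cabinet is at right, with its pins near (415,178). I'll zoom in next.

```bash
python3 - <<'E'
import cv2
t=cv2.imread('pics/top0.png'); s=cv2.imread('pics/side0.png')
def c(im,x,y,w,h,k,n): cv2.imwrite(f'pics/{n}.png',cv2.resize(im[y:y+h,x:x+w],None,fx=k,fy=k,interpolation=cv2.INTER_CUBIC))
c(t,190,105,100,115,5,'tz1'); c(t,380,95,160,130,5,'tz2'); c(s,265,130,100,115,5,'sz1'); c(s,300,280,150,140,4,'sz2')
E
```

```text
(no output)
```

View pics/tz1.png

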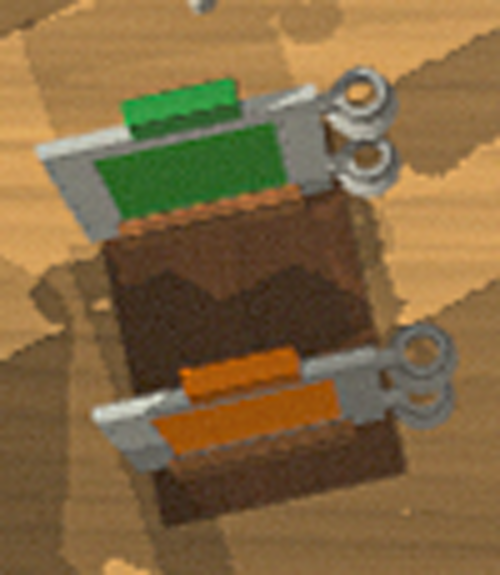

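View pics/tz2.png

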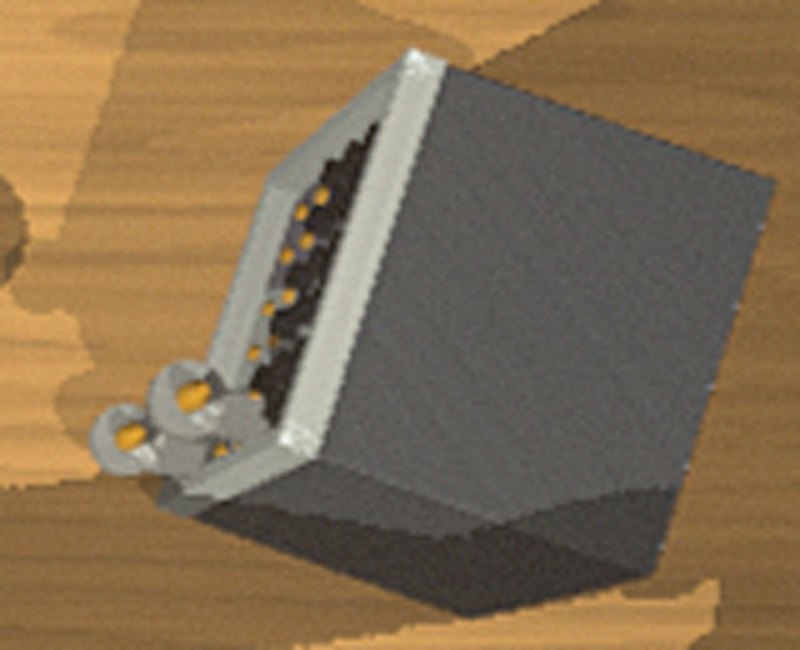

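View pics/sz1.png

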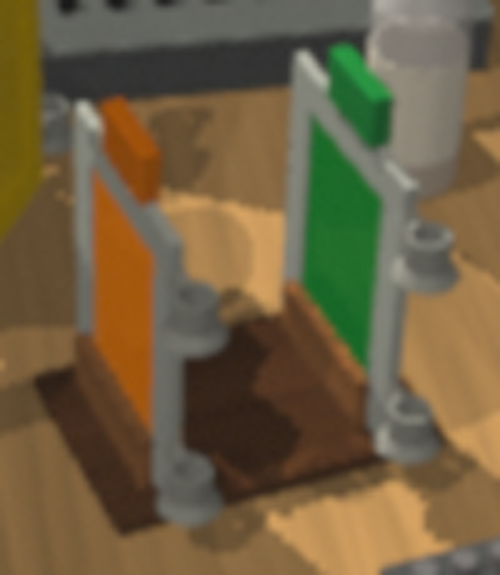

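View pics/sz2.png

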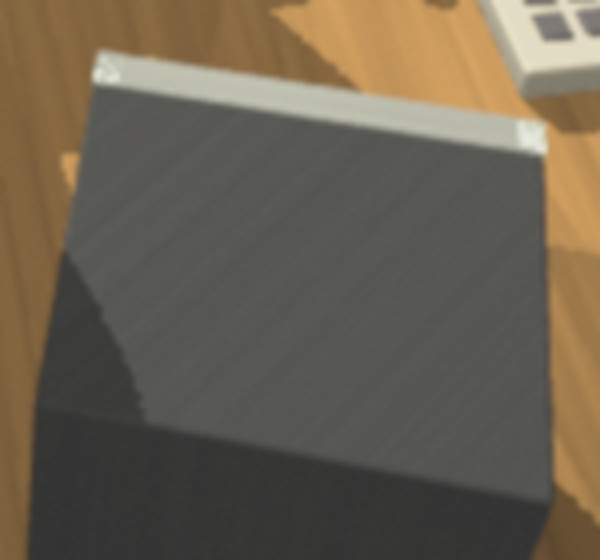

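```bash
cat > h.py <<'E'
import numpy as np, cv2
from scipy.optimize import least_squares
from station import arm, optics
M={n:optics.camera_model(n) for n in('side','top','wrist')}
def proj(n,X):
    m=M[n]; c=np.asarray(X)@m['R'].T+m['t']; p=c@m['mtx'].T; return p[...,:2]/p[...,2:]
def fit(obs,p0):  # obs: (cam,(u,v),local xyz mm); pose x,y,yaw, z fixed in local via z0
    def W(p,L): 
        c,s=np.cos(p[2]),np.sin(p[2]); L=np.array(L)/1e3
        return np.array([p[0]+c*L[0]-s*L[1],p[1]+s*L[0]+c*L[1],L[2]])
    f=lambda p:np.concatenate([proj(n,W(p,L))-uv for n,uv,L in obs])
    r=least_squares(f,p0,loss='soft_l1'); return r.x,r.fun.reshape(-1,2)
E
cat > f1.py <<'E'
from h import *
def z(u,v,ox,oy,k=5): return np.array([(u+.5)/k-.5+ox,(v+.5)/k-.5+oy])
T=lambda u,v:('top',z(u,v,190,105)); S=lambda u,v:('side',z(u,v,265,130)); C=lambda u,v:('top',z(u,v,380,95))
green=[(*T(365,93),(0,0,190)),(*T(370,157),(0,0,60)),(*T(40,153),(174,0,207)),(*T(318,90),(24,0,207)),
(*T(123,101),(124,-7,242)),(*T(236,80),(64,-7,242)),
(*S(428,237),(0,0,190)),(*S(408,408),(0,0,60)),(*S(305,58),(174,0,207)),(*S(405,185),(24,0,207)),(*S(343,46),(124,0,242)),(*S(380,96),(64,0,242))]
p,r=fit(green,[.7,.1,1.77]); print('green',p,np.degrees(p[2]));print(r.round(1).tolist())
orange=[(*T(422,350),(0,0,190)),(*T(430,398),(0,0,60)),(*T(96,412),(174,0,207)),(*T(375,352),(24,0,207)),(*S(198,300),(0,0,190)),(*S(190,472),(0,0,60))]
p,r=fit(orange,[.55,.1,1.77]); print('orange',p,np.degrees(p[2]));print(r.round(1).tolist())
cab=[(*C(195,391),(0,0,198)),(*C(130,434),(0,0,68)),(*C(188,398),(0,0,175)),(*C(127,440),(0,0,45)),(*C(280,438),(-35,25,250)),(*C(407,48),(-35,-195,250))]
p,r=fit(cab,[.5,-.3,1.25]); print('cab',p,np.degrees(p[2]));print(r.round(1).tolist())
E
python3 f1.py
```

```text
green [0.64192712 0.15394267 1.79639559] 102.92588545823396
[[-0.1, -0.2], [0.1, -0.4], [-0.1, -0.6], [0.2, 0.4], [-0.2, -0.3], [0.2, -0.9], [-0.8, -0.2], [-0.4, 0.3], [-1.4, -1.0], [0.5, 0.6], [-1.4, -0.0], [0.2, 0.7]]
orange [0.50315831 0.1197205  1.79549389] 102.87422215090268
[[0.6, -0.3], [-0.8, -1.8], [0.2, -0.1], [1.0, -0.0], [-1.3, -0.9], [-0.7, -0.4]]
cab [ 0.51062229 -0.26079091  1.23612252] 70.82460332746349
[[0.6, 0.1], [0.8, -0.2], [-0.4, 0.2], [-0.6, -0.1], [-0.4, 0.7], [0.2, -0.7]]
```

```bash
cat >> h.py <<'E'
from scipy.spatial.transform import Rotation as Ro
def to(target,yaw_deg,show=True):
    s=arm.get_state(); R=Ro.from_euler('xyz',s['ee_rot']); 
    T=Ro.from_euler('xyz',[np.pi,0,np.radians(yaw_deg)])
    d=R.inv().apply(np.array(target)-s['eef_pos']); rv=np.degrees((R.inv()*T).as_rotvec())
    print('t',round(s['t'],2),'pos',np.round(s['eef_pos'],4),'rpy',np.degrees(s['ee_rot']).round(2),'F',np.round(s['force'],1),'M',np.round(s['moment'],2),'w',round(s['width'],4))
    print('shift',np.round(d,4).tolist(),'rot',rv.round(2).tolist()); return d,rv
E
python3 -c "
from h import *
to([.621,.2456,.33],-77.1)"
```

```text
t 0.15 pos [0.2057 0.6426 0.2479] rpy [ 1.7993e+02 -1.0000e-02 -1.7750e+01] F [-0.4 -0.6  0.9] M [-0.01 -0.04  0.01] w 0.0874
shift [0.5166, 0.2515, -0.0818] rot [0.06, -0.04, 59.35]
```

>>> jog_arm --motion '[[[0, 0, -0.045, 0, 0, 0, 0.087], [0.02, 0.01, -0.082, 0, 0, 5, 0.087], [0.06, 0.03, -0.082, 0, 0, 12, 0.087], [0.1, 0.05, -0.082, 0, 0, 20, 0.087], [0.145, 0.07, -0.082, 0, 0, 28, 0.087], [0.19, 0.092, -0.082, 0, 0, 36, 0.087], [0.235, 0.114, -0.082, 0, 0, 44, 0.087], [0.28, 0.136, -0.082, 0, 0, 52, 0.087]]]'

```text
t: 0.95
eef_pos: [0.4317, 0.4263, 0.33]
ee_rot: [3.141, -0.001, -1.223]
force: [0.1, 0.8, -0.2]
width: 0.0869
```

```bash
python3 -c "
from h import *
to([.621,.2456,.33],-77.1)"
```

```text
t 0.95 pos [0.4317 0.4263 0.33  ] rpy [ 1.7995e+02 -6.0000e-02 -7.0070e+01] F [ 0.1  0.8 -0.2] M [ 0.21 -0.11 -0.04] w 0.0869
shift [0.2344, -0.1164, 0.0002] rot [0.04, -0.06, 7.03]
```

>>> jog_arm --motion '[[[0.04, -0.02, 0, 0, 0, 1, 0.087], [0.08, -0.04, 0, 0, 0, 3, 0.087], [0.12, -0.06, 0, 0, 0, 5, 0.087], [0.16, -0.08, 0, 0, 0, 7, 0.087], [0.2, -0.1, 0, 0, 0, 7, 0.087], [0.225, -0.112, 0, 0, 0, 7, 0.087], [0.234, -0.116, 0, 0, 0, 7, 0.087], [0.234, -0.116, 0, 0, 0, 7, 0.087]]]'

```text
t: 1.75
eef_pos: [0.6211, 0.2447, 0.3294]
ee_rot: [3.14, -0.002, -1.347]
force: [-0.2, 0.3, -0.7]
width: 0.0869
```

```bash
python3 -c "
from h import *
to([.621,.2456,.229],-77.1)
im=optics.grab_frame('wrist'); cv2.imwrite('pics/w1.png',im[:,:,::-1])"
```

```text
t 1.75 pos [0.6211 0.2447 0.3294] rpy [ 1.799e+02 -9.000e-02 -7.719e+01] F [-0.2  0.3 -0.7] M [ 0.2  -0.    0.03] w 0.0869
shift [-0.001, -0.0003, 0.1004] rot [0.1, -0.09, -0.09]
```

View pics/w1.png

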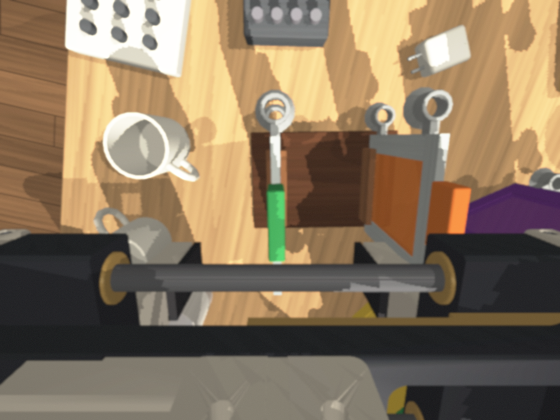

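The wrist view shows the green tab at column 276 and the knuckle at 274. That lines up with the jaw centre at column 277, so I'll descend and grip.

>>> jog_arm --motion '[[[-0.001, 0, 0.035, 0, 0, 0, 0.087], [-0.001, 0, 0.07, 0, 0, 0, 0.087], [-0.001, 0, 0.09, 0, 0, 0, 0.087], [-0.001, 0, 0.1, 0, 0, 0, 0.087], [-0.001, 0, 0.1, 0, 0, 0, 0.05], [-0.001, 0, 0.1, 0, 0, 0, 0.02], [-0.001, 0, 0.1, 0, 0, 0, 0.005], [-0.001, 0, 0.1, 0, 0, 0, 0.0]]]' --newtons 40

```text
t: 2.6
eef_pos: [0.6205, 0.2469, 0.231]
ee_rot: [-3.141, -0.0, -1.346]
force: [0.7, -0.3, 0.5]
width: 0.0606
```

>>> jog_arm --motion '[[[0, 0, 0, 0, 0, 0, 0], [0, 0, 0, 0, 0, 0, 0], [0, 0, 0, 0, 0, 0, 0]]]'

```text
t: 2.9
eef_pos: [0.6206, 0.2469, 0.2313]
ee_rot: [-3.141, -0.0, -1.346]
force: [0.2, -0.2, 0.5]
width: 0.0366
```

>>> jog_arm --motion '[[[0, 0, 0, 0, 0, 0, 0], [0, 0, 0, 0, 0, 0, 0], [0, 0, 0, 0, 0, 0, 0], [0, 0, 0, 0, 0, 0, 0], [0, 0, 0, 0, 0, 0, 0]]]'

```text
t: 3.4
eef_pos: [0.6206, 0.2468, 0.2313]
ee_rot: [-3.141, -0.0, -1.346]
force: [-0.1, 0.5, -0.3]
width: 0.0136
```

>>> jog_arm --motion '[[[0, 0, -0.005, 0, 0, 0, 0], [0, 0, -0.015, 0, 0, 0, 0], [0, 0, -0.027, 0, 0, 0, 0], [0, 0, -0.04, 0, 0, 0, 0], [0, 0, -0.053, 0, 0, 0, 0], [0, 0, -0.063, 0, 0, 0, 0], [0, 0, -0.068, 0, 0, 0, 0], [0, 0, -0.07, 0, 0, 0, 0]]]'

```text
t: 4.2
eef_pos: [0.6205, 0.2469, 0.3021]
ee_rot: [-3.14, 0.0, -1.346]
force: [-0.3, 0.3, -3.6]
width: 0.0137
```

```bash
python3 -c "
from h import *
# withdraw along -door x by 200 mm, yaw kept
a=np.radians(102.9); s=arm.get_state()['eef_pos']
to([s[0]-.2*np.cos(a),s[1]-.2*np.sin(a),.301],-77.1)
print(np.array([.5106,-.2608])+(.094)*np.array([np.cos(1.236),np.sin(1.236)]))
for n in('top','side'):
  im=optics.grab_frame(n); cv2.imwrite('pics/%s2.png'%n,im[:,:,::-1])"
```

```text
t 4.2 pos [0.6205 0.2469 0.3021] rpy [-1.7991e+02  1.0000e-02 -7.7120e+01] F [-0.3  0.3 -3.6] M [ 0.12 -0.01 -0.  ] w 0.0137
shift [0.2, -0.0001, 0.0011] rot [-0.09, 0.01, -0.02]
[ 0.54148622 -0.17201914]
```

View pics/side2.png

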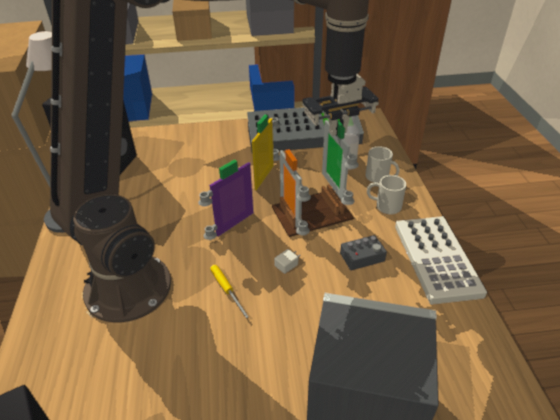

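View pics/top2.png

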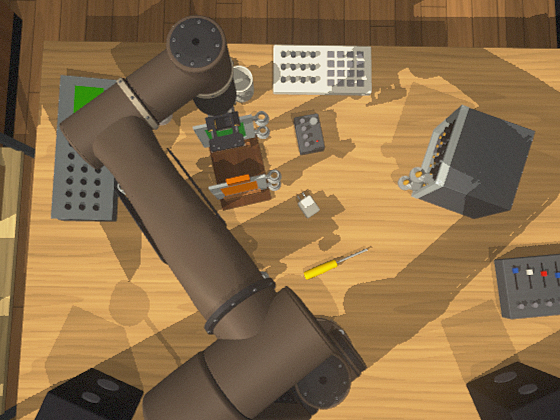

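>>> jog_arm --motion '[[[0.015, 0, 0, 0, 0, 0, 0], [0.04, 0, 0, 0, 0, 0, 0], [0.07, 0, 0, 0, 0, 0, 0], [0.1, 0, 0, 0, 0, 0, 0], [0.13, 0, 0, 0, 0, 0, 0], [0.16, 0, 0, 0, 0, 0, 0], [0.185, 0, 0, 0, 0, 0, 0], [0.2, 0, 0, 0, 0, 0, 0]]]'

```text
t: 5.1
eef_pos: [0.6649, 0.0493, 0.3006]
ee_rot: [3.141, -0.001, -1.348]
force: [-0.7, -0.1, -4.1]
width: 0.0138
```

```bash
python3 -c "
from h import *
to([.578,-.067,.300],-109.2)"
```

```text
t 5.1 pos [0.6649 0.0493 0.3006] rpy [ 1.7995e+02 -3.0000e-02 -7.7220e+01] F [-0.7 -0.1 -4.1] M [ 0.46 -0.01 -0.01] w 0.0138
shift [0.0942, 0.1104, 0.0007] rot [0.04, -0.05, 31.98]
```

>>> jog_arm --motion '[[[0.01, 0.01, 0, 0, 0, 2, 0], [0.024, 0.026, 0, 0, 0, 6, 0], [0.04, 0.045, 0, 0, 0, 11, 0], [0.056, 0.065, 0, 0, 0, 17, 0], [0.072, 0.085, 0, 0, 0, 23, 0], [0.085, 0.1, 0, 0, 0, 28, 0], [0.092, 0.108, 0, 0, 0, 31, 0], [0.094, 0.11, 0, 0, 0, 32, 0]]]'

```text
t: 5.9
eef_pos: [0.577, -0.0675, 0.301]
ee_rot: [3.141, -0.001, -1.909]
force: [0.2, 0.9, -4.6]
width: 0.0137
```

```bash
python3 -c "
from h import *
to([.5418,-.1711,.298],-109.2)
for n in('top','side','wrist'):
  im=optics.grab_frame(n); cv2.imwrite('pics/%s3.png'%n,im[:,:,::-1])
  if n=='top': cv2.imwrite('pics/top3z.png',cv2.resize(im[90:240,300:500,::-1],None,fx=4,fy=4,interpolation=cv2.INTER_CUBIC))
"
```

```text
t 5.9 pos [ 0.577  -0.0675  0.301 ] rpy [ 1.7998e+02 -4.0000e-02 -1.0940e+02] F [ 0.2  0.9 -4.6] M [ 0.44 -0.17 -0.02] w 0.0137
shift [0.1094, -0.0012, 0.0031] rot [0.02, -0.04, -0.2]
```

View pics/top3z.png

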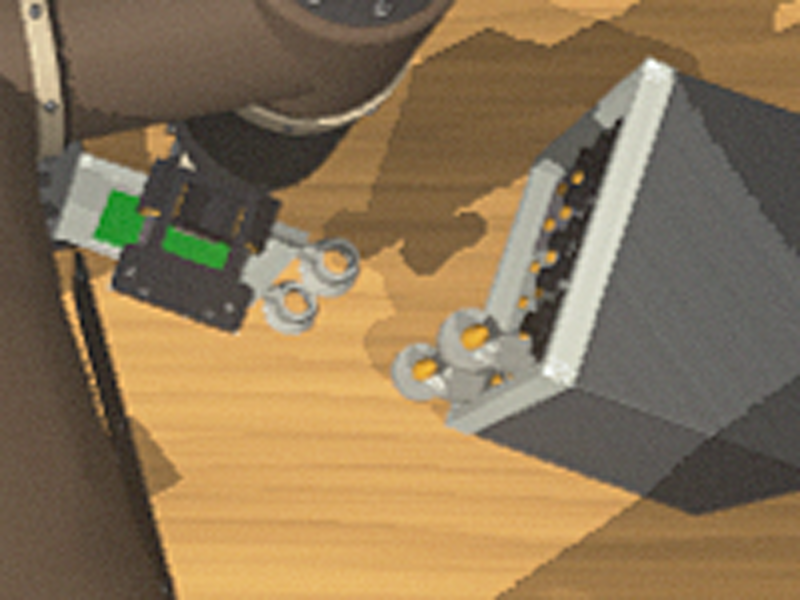

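View pics/wrist3.png

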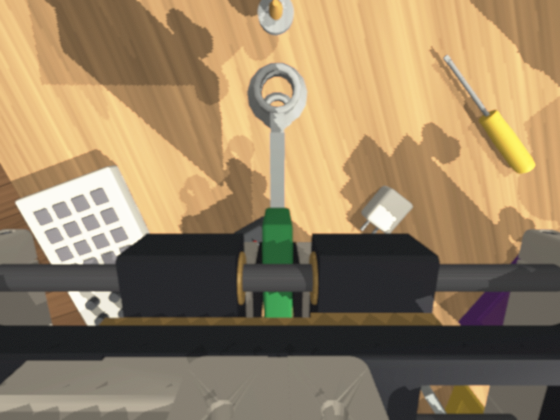

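View pics/side3.png

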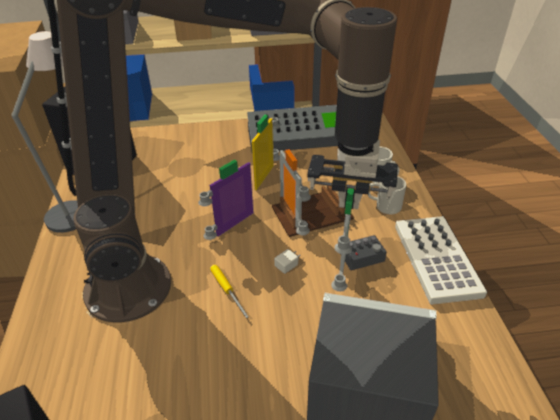

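```bash
python3 - <<'E'
from h import *
C=lambda u,v:('top',np.array([(u+.5)/4-.5+300,(v+.5)/4-.5+90]))
import math
for zz in(.100,.102):
  p,r=fit([(*C(336,264),(0,0,zz*1e3+158)),(*C(295,304),(0,0,zz*1e3+28))],[.55,-.16,1.236]);print(p[:2],r.round(1).tolist())
p,r=fit([(*C(474,335),(0,0,198)),(*C(427,368),(0,0,68)),(*C(468,339),(0,0,175)),(*C(420,373),(0,0,45)),(*C(557,372),(-35,25,250)),(*C(654,62),(-35,-195,250))],[.51,-.26,1.236]);print('cab',p,math.degrees(p[2]),r.round(1).tolist())
s=arm.get_state();R=Ro.from_euler('xyz',s['ee_rot']);x=R.apply([1,0,0]);print('pred',np.array(s['eef_pos'])+.095*x)
print('wrist pins: ')
# wrist projection of pin points
m=M['wrist']; T=np.linalg.inv(m['mount'])
for nm,X in(('lowtip',[*p[:2],.071]),('up tip',[*p[:2],.201]),('door axis z260',[*(np.array(s['eef_pos'])+.095*x)[:2],.26])):
  t=R.inv().apply(np.array(X)-s['eef_pos']); c=T[:3,:3]@t+T[:3,3]; q=m['mtx']@c; print(nm,q[:2]/q[2])
E
```

```text
[ 0.54231041 -0.15425283] [[-0.1, -0.1], [0.1, 0.1]]
[ 0.5418761  -0.15383826] [[-0.1, -0.1], [0.1, 0.2]]
cab [ 0.50993014 -0.26116458  1.21054608] 69.3591811100265 [[1.2, -0.3], [0.2, -0.2], [0.3, 0.3], [-0.1, -0.1], [-3.9, 0.8], [-0.1, -0.4]]
pred [ 0.54715497 -0.15616949  0.30082491]
wrist pins: 
lowtip [276.89905216   4.69214196]
up tip [276.92706815 -80.38366391]
door axis z260 [275.85549374  88.30348189]
```

The wrist view shows the door's knuckle at column 277 and the lower pin's tip at (276,5), so they line up to within about 1–2 mm. I'll bring the door in along the cabinet's -x.

>>> jog_arm --motion '[[[0.01, 0, 0.001, 0, 0, 0, 0], [0.025, -0.001, 0.002, 0, 0, 0, 0], [0.042, -0.001, 0.002, 0, 0, 0, 0], [0.06, -0.001, 0.002, 0, 0, 0, 0], [0.078, -0.001, 0.002, 0, 0, 0, 0], [0.094, -0.001, 0.002, 0, 0, 0, 0], [0.105, -0.001, 0.002, 0, 0, 0, 0], [0.109, -0.001, 0.002, 0, 0, 0, 0]]]'

```text
t: 6.85
eef_pos: [0.5429, -0.1712, 0.2989]
ee_rot: [3.141, -0.001, -1.907]
force: [0.8, 0.6, -4.3]
width: 0.0136
```

```bash
python3 -c "
from h import *
to([.5418,-.1711,.245],-109.2)
for n in('top','wrist'):
  im=optics.grab_frame(n); cv2.imwrite('pics/%s4.png'%n,im[:,:,::-1])
  if n=='top': cv2.imwrite('pics/top4z.png',cv2.resize(im[130:210,360:460,::-1],None,fx=7,fy=7,interpolation=cv2.INTER_CUBIC))
"
```

```text
t 6.85 pos [ 0.5429 -0.1712  0.2989] rpy [ 1.7999e+02 -4.0000e-02 -1.0926e+02] F [ 0.8  0.6 -4.3] M [ 0.42 -0.22 -0.02] w 0.0136
shift [0.0002, 0.0011, 0.0539] rot [0.01, -0.04, -0.06]
```

View pics/top4z.png

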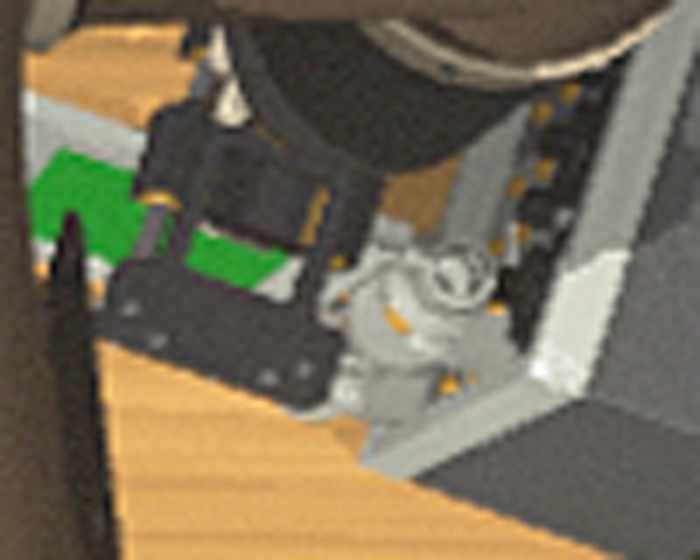

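View pics/wrist4.png

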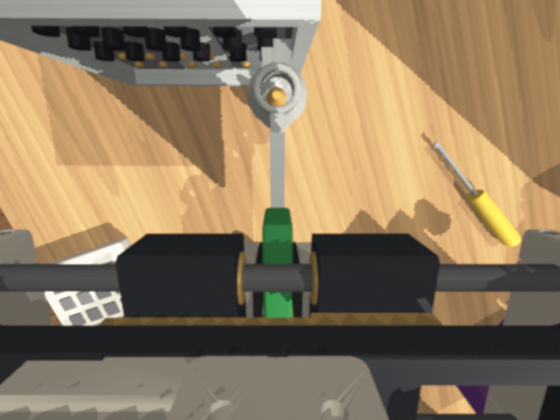

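```bash
python3 - <<'E'
from h import *
im=cv2.imread('pics/wrist4.png'); cv2.imwrite('pics/w4z.png',cv2.resize(im[50:140,225:330],None,fx=7,fy=6,interpolation=cv2.INTER_CUBIC))
s=arm.get_state();R=Ro.from_euler('xyz',s['ee_rot']); m=M['wrist']; T=np.linalg.inv(m['mount'])
for d in(.095,.1):
 for z in(.201,.189,.175,.229,.257):
  t=np.array([d,0,-(z-s['eef_pos'][2])]); c=T[:3,:3]@t+T[:3,3]; q=m['mtx']@c; print(d,z,(q[:2]/q[2]).round(1))
E
```

```text
0.095 0.201 [276.1 100.1]
0.095 0.189 [276.2 101.8]
0.095 0.175 [276.2 103.7]
0.095 0.229 [276.   95.1]
0.095 0.257 [275.9  88.5]
0.1 0.201 [276.1  92.9]
0.1 0.189 [276.2  95. ]
0.1 0.175 [276.2  97.2]
0.1 0.229 [276.   86.9]
0.1 0.257 [275.9  78.9]
```

View pics/w4z.png

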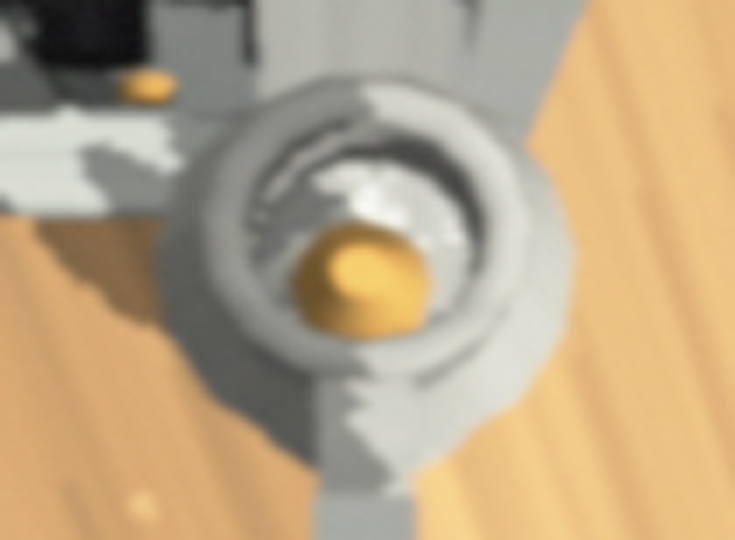

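The wrist zoom shows the knuckle bore at (276.7,87.6) and the upper pin's tip at (276.7,94.3), where about row 100 was expected. The side-to-side fit is good, but the door should go about 3.5 mm further in. Then I'll lower it.

>>> jog_arm --motion '[[[0.002, 0, 0, 0, 0, 0, 0], [0.0035, 0, 0.002, 0, 0, 0, 0], [0.0035, 0, 0.007, 0, 0, 0, 0], [0.0035, 0, 0.013, 0, 0, 0, 0], [0.0035, 0, 0.019, 0, 0, 0, 0], [0.0035, 0, 0.024, 0, 0, 0, 0], [0.0035, 0, 0.027, 0, 0, 0, 0], [0.0035, 0, 0.028, 0, 0, 0, 0]]]'

```text
t: 7.75
eef_pos: [0.542, -0.1736, 0.2703]
ee_rot: [3.141, -0.001, -1.906]
force: [0.6, 0.3, -4.4]
width: 0.014
```

```bash
python3 - <<'E'
from h import *
s=arm.get_state();to([.5418,-.1711,.2443],-109.2)
im=optics.grab_frame('wrist')[:,:,::-1]; cv2.imwrite('pics/w5z.png',cv2.resize(im[50:140,225:330],None,fx=7,fy=6,interpolation=cv2.INTER_CUBIC))
m=M['wrist']; T=np.linalg.inv(m['mount'])
for z in(.201,.229):
  t=np.array([.095,0,-(z-s['eef_pos'][2])]); c=T[:3,:3]@t+T[:3,3]; q=m['mtx']@c; print(z,(q[:2]/q[2]).round(1))
E
```

```text
t 7.75 pos [ 0.542  -0.1736  0.2703] rpy [ 1.7995e+02 -4.0000e-02 -1.0923e+02] F [ 0.6  0.3 -4.4] M [ 0.13 -0.11 -0.02] w 0.014
shift [-0.0023, 0.001, 0.026] rot [0.05, -0.04, -0.03]
0.201 [276.  95.]
0.229 [275.9  88.4]
```

View pics/w5z.png

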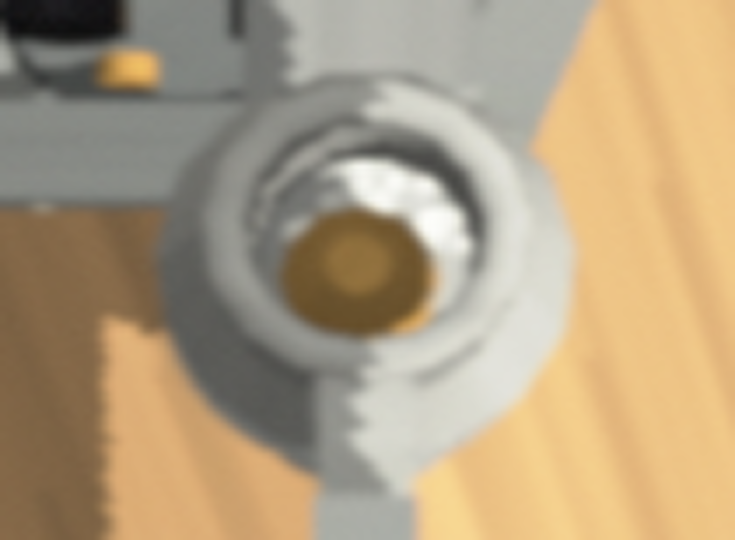

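The pin's tip is now centred in the bore to within about 1 mm, so I'll keep lowering.

>>> jog_arm --motion '[[[0, 0, 0.004, 0, 0, 0, 0], [0, 0, 0.008, 0, 0, 0, 0], [0, 0, 0.012, 0, 0, 0, 0], [0, 0, 0.016, 0, 0, 0, 0], [0, 0, 0.02, 0, 0, 0, 0], [0, 0, 0.023, 0, 0, 0, 0], [0, 0, 0.025, 0, 0, 0, 0], [0, 0, 0.025, 0, 0, 0, 0]]]'

```text
t: 8.6
eef_pos: [0.5423, -0.1737, 0.2463]
ee_rot: [-3.141, -0.001, -1.906]
force: [-0.7, 2.7, 2.8]
width: 0.0138
```

>>> jog_arm --motion '[[[0, 0, 0.001, 0, 0, 0, 0], [0, 0, 0.002, 0, 0, 0, 0], [0, 0, 0.002, 0, 0, 0, 0]]]'

```text
t: 8.9
eef_pos: [0.5429, -0.1736, 0.2459]
ee_rot: [-3.139, -0.0, -1.906]
force: [-2.3, 3.5, 8.6]
width: 0.0139
```

```bash
python3 - <<'E'
from h import *
s=arm.get_state();to([.5418,-.1711,.2443],-109.2)
im=optics.grab_frame('wrist')[:,:,::-1]; cv2.imwrite('pics/w6z.png',cv2.resize(im[50:140,225:330],None,fx=7,fy=6,interpolation=cv2.INTER_CUBIC))
im=optics.grab_frame('top')[:,:,::-1];cv2.imwrite('pics/top6z.png',cv2.resize(im[130:210,360:460],None,fx=7,fy=7,interpolation=cv2.INTER_CUBIC))
im=optics.grab_frame('side')[:,:,::-1];cv2.imwrite('pics/side6z.png',cv2.resize(im[180:330,270:450],None,fx=4,fy=4,interpolation=cv2.INTER_CUBIC))
E
```

```text
t 8.9 pos [ 0.5429 -0.1736  0.2459] rpy [-1.7985e+02 -3.0000e-02 -1.0920e+02] F [-2.3  3.5  8.6] M [ 1.36  1.27 -0.27] w 0.0139
shift [-0.002, 0.0019, 0.0016] rot [-0.15, -0.03, 0.0]
```

View pics/w6z.png

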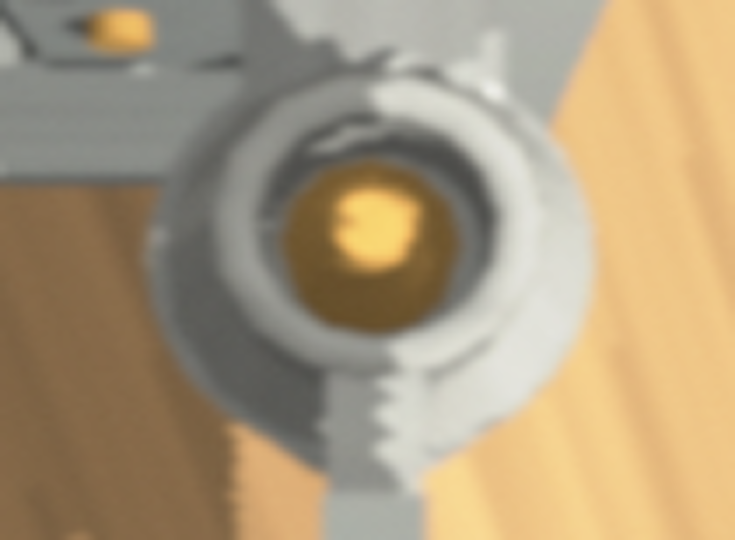

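View pics/top6z.png

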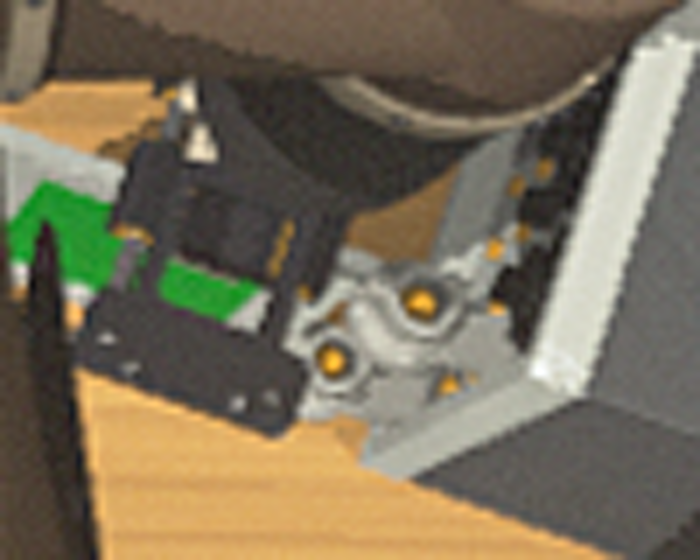

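View pics/side6z.png

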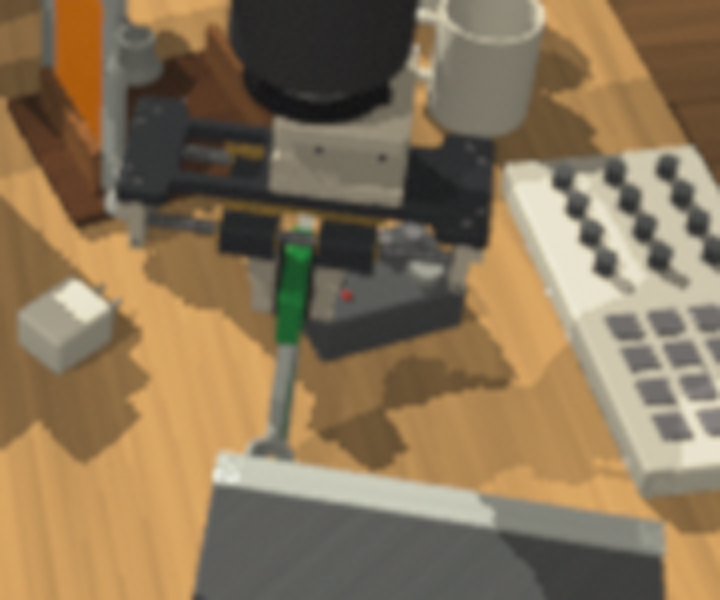

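```bash
python3 - <<'E'
from h import *
a=1.236
for d in(24,94,174):
  P=np.array([.5102+d/1e3*np.cos(a),-.261+d/1e3*np.sin(a),.025]); print(d,P.round(3),proj('top',P).round(1),proj('side',P).round(1))
im=cv2.imread('pics/top0.png'); q=[]
# pixel -> world at z
def unp(n,uv,z):
  m=M[n]; r=m['R'].T@np.linalg.inv(m['mtx'])@np.array([*uv,1]); c=-m['R'].T@m['t']; return c+r*(z-c[2])/r[2]
for uv in((292,113),(318,111),(325,147),(300,153),(307,192),(320,211)): print(uv,unp('top',uv,.03).round(3))
cv2.imwrite('pics/top0d.png',cv2.resize(im[100:220,280:440],None,fx=5,fy=5,interpolation=cv2.INTER_CUBIC))
s=arm.get_state(); print(s['force'],s['moment'],s['eef_pos'])
E
```

```text
24 [ 0.518 -0.238  0.025] [395.1 181. ] [332.2 332.9]
94 [ 0.541 -0.172  0.025] [372.9 173.1] [335.6 309.9]
174 [ 0.567 -0.097  0.025] [347.5 164.1] [339.2 285.9]
(292, 113) [0.721 0.071 0.03 ]
(318, 111) [ 0.728 -0.008  0.03 ]
(325, 147) [ 0.618 -0.029  0.03 ]
(300, 153) [0.598 0.046 0.03 ]
(307, 192) [0.481 0.024 0.03 ]
(320, 211) [ 0.425 -0.014  0.03 ]
[-2.82728952  5.05289044  9.00050568] [ 1.37937041  1.26671032 -0.28200047] [ 0.5429151  -0.17360011  0.24587244]
```

View pics/top0d.png

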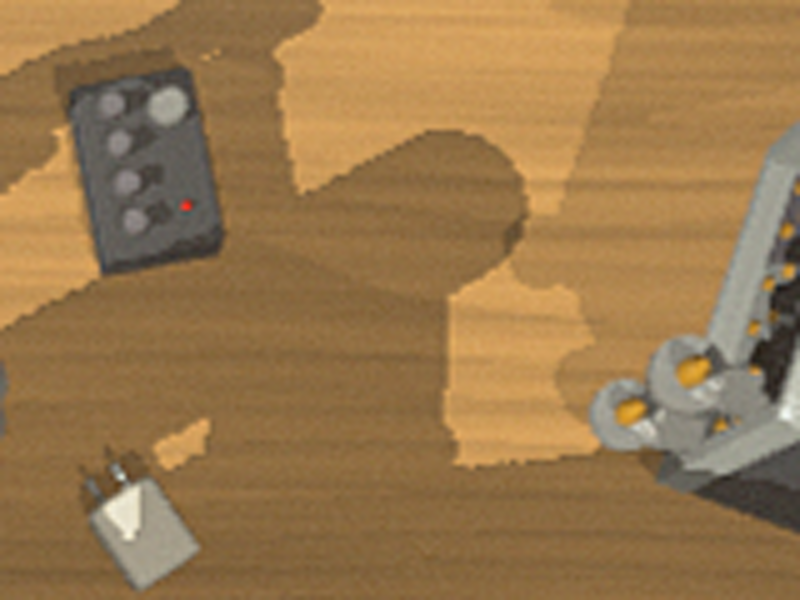

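There's nothing under the leaf. The 5 N side force suggests the bore walls are leaning on the pins, so I'll ease the door sideways and see whether it drops further.

>>> jog_arm --motion '[[[-0.001, 0.001, 0, 0, 0, 0, 0], [-0.0015, 0.0015, 0, 0, 0, 0, 0], [-0.0015, 0.0015, 0, 0, 0, 0, 0], [-0.0015, 0.0015, 0.002, 0, 0, 0, 0], [-0.0015, 0.0015, 0.002, 0, 0, 0, 0]]]'

```text
t: 9.55
eef_pos: [0.5428, -0.1719, 0.2451]
ee_rot: [-3.137, -0.0, -1.906]
force: [-0.1, 0.5, 6.8]
width: 0.0139
```

```bash
python3 - <<'E'
from h import *
to([.5418,-.1711,.2443],-109.2)
E
```

```text
t 9.55 pos [ 0.5428 -0.1719  0.2451] rpy [-1.7972e+02 -2.0000e-02 -1.0918e+02] F [-0.1  0.5  6.8] M [-0.46  0.4   0.01] w 0.0139
shift [-0.0004, 0.0012, 0.0008] rot [-0.28, -0.02, 0.02]
```

>>> jog_arm --motion '[[[0, 0, 0.0015, 0, 0, 0, 0], [0, 0, 0.003, 0, 0, 0, 0], [0, 0, 0.003, 0, 0, 0, 0]]]'

```text
t: 9.85
eef_pos: [0.5437, -0.1716, 0.2441]
ee_rot: [-3.134, 0.001, -1.905]
force: [-3.4, 3.1, 13.2]
width: 0.0136
```

```bash
python3 - <<'E'
from h import *
to([.5418,-.1711,.2443],-109.2)
im=optics.grab_frame('wrist')[:,:,::-1]; cv2.imwrite('pics/w7z.png',cv2.resize(im[50:140,225:330],None,fx=7,fy=6,interpolation=cv2.INTER_CUBIC))
E
```

```text
t 9.85 pos [ 0.5437 -0.1716  0.2441] rpy [-1.7957e+02  3.0000e-02 -1.0917e+02] F [-3.4  3.1 13.2] M [ 1.08  1.45 -0.26] w 0.0136
shift [0.0001, 0.0019, -0.0002] rot [-0.43, 0.03, 0.03]
```

View pics/w7z.png

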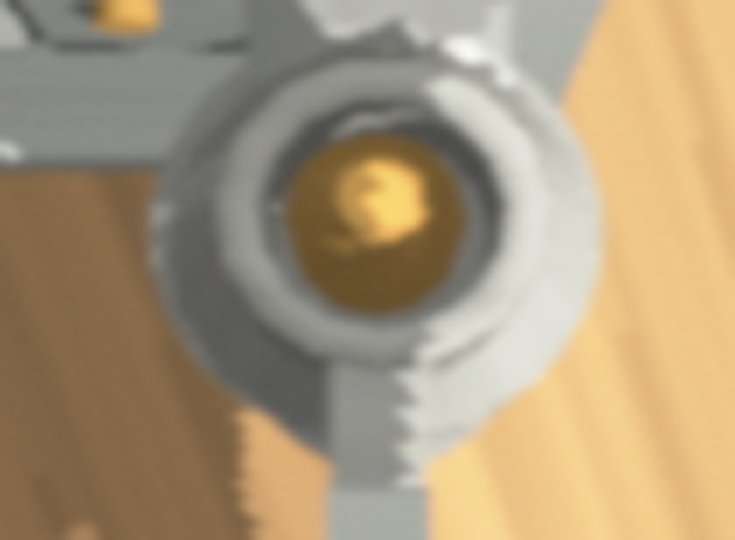

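In the zoom the upper knuckle is centred around the pin, and pushing further only tilts the door in the pads. That fits both knuckles resting on their collars, so I'll back off the push and check again.

>>> jog_arm --motion '[[[0, 0.001, -0.001, 0, 0, 0, 0], [0, 0.001, -0.0015, -0.2, 0, 0, 0], [0, 0.001, -0.0015, -0.4, 0, 0, 0], [0, 0.001, -0.0015, -0.4, 0, 0, 0]]]'

```text
t: 10.3
eef_pos: [0.5428, -0.1715, 0.2451]
ee_rot: [3.141, 0.0, -1.905]
force: [1.5, -4.2, -3.7]
width: 0.0133
```

```bash
python3 - <<'E'
from h import *
to([.5418,-.1711,.2443],-109.2)
im=optics.grab_frame('wrist')[:,:,::-1]; cv2.imwrite('pics/w8z.png',cv2.resize(im[50:140,225:330],None,fx=7,fy=6,interpolation=cv2.INTER_CUBIC))
im=optics.grab_frame('top')[:,:,::-1];cv2.imwrite('pics/top8z.png',cv2.resize(im[130:210,360:460],None,fx=7,fy=7,interpolation=cv2.INTER_CUBIC))
# expected top-view positions when seated
for z in(.201,.203,.071,.073): print(z,((proj('top',[.5102,-.261,z])-[360,130]+.5)*7-.5).round(0))
E
```

```text
t 10.3 pos [ 0.5428 -0.1715  0.2451] rpy [ 179.99    0.   -109.17] F [ 1.5 -4.2 -3.7] M [-1.69 -0.48  0.22] w 0.0133
shift [-0.0001, 0.0011, 0.0008] rot [0.01, 0.0, 0.03]
0.201 [420. 303.]
0.203 [422. 302.]
0.071 [330. 361.]
0.073 [332. 360.]
```

View pics/w8z.png

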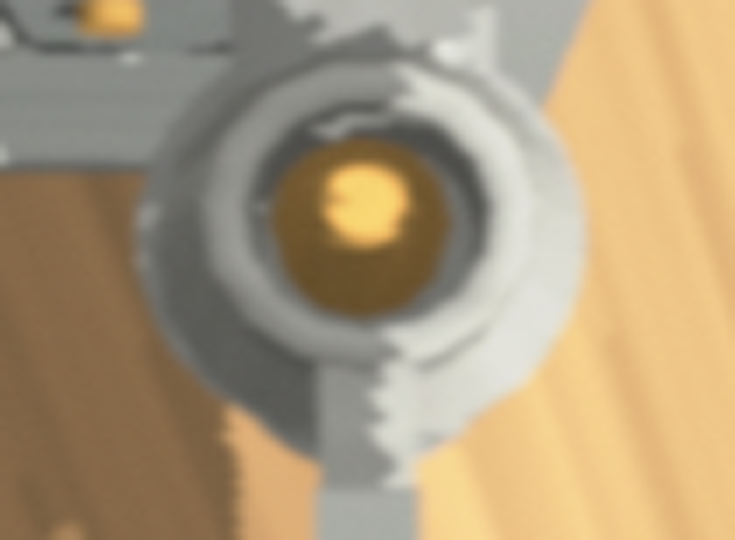

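View pics/top8z.png

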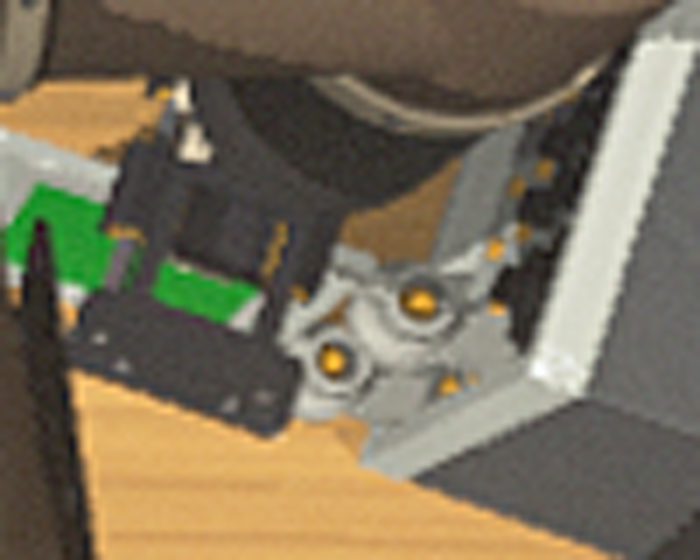

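>>> jog_arm --motion '[[[0.0005, 0, 0.0007, 0, 0, 0, 0], [0.0008, 0, 0.001, 0, 0, 0, 0], [0.0008, 0, 0.001, 0, 0, 0, 0]]]'

```text
t: 10.7
eef_pos: [0.5429, -0.1718, 0.2447]
ee_rot: [-3.141, 0.001, -1.905]
force: [0.5, 1.7, 1.6]
width: 0.0135
```

The load is nearly neutral and the door is resting on the collars, so I'll release.

>>> jog_arm --motion '[[[0, 0, 0, 0, 0, 0, 0.0145], [0, 0, 0, 0, 0, 0, 0.018], [0, 0, 0, 0, 0, 0, 0.025], [0, 0, 0, 0, 0, 0, 0.04], [0, 0, 0, 0, 0, 0, 0.06], [0, 0, 0, 0, 0, 0, 0.07], [0, 0, 0, 0, 0, 0, 0.07], [0, 0, 0, 0, 0, 0, 0.07]]]'

```text
t: 11.5
eef_pos: [0.5429, -0.1718, 0.2447]
ee_rot: [-3.141, 0.001, -1.905]
force: [-0.4, 0.1, -0.6]
width: 0.0592
```

```bash
python3 - <<'E'
from h import *
to([.5418,-.1711,.34],-109.2)
im=optics.grab_frame('wrist')[:,:,::-1]; cv2.imwrite('pics/w9.png',im)
E
```

```text
t 11.5 pos [ 0.5429 -0.1718  0.2447] rpy [-1.7995e+02  5.0000e-02 -1.0917e+02] F [-0.4  0.1 -0.6] M [ 0.1  -0.05 -0.01] w 0.0592
shift [-0.0004, 0.0012, -0.0953] rot [-0.05, 0.05, 0.03]
```

View pics/w9.png

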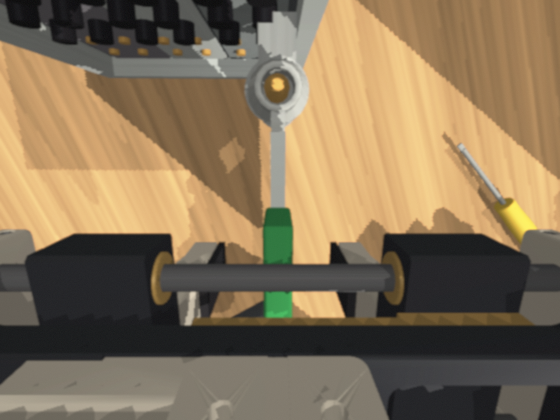

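The wrist view shows the jaws clear of the tab, with the tab still centred at (277,260) and the knuckle around the pin at (277,88). I'll retreat straight up.

>>> jog_arm --motion '[[[0, 0, -0.01, 0, 0, 0, 0.07], [0, 0, -0.03, 0, 0, 0, 0.07], [0, 0, -0.055, 0, 0, 0, 0.07], [0, 0, -0.08, 0, 0, 0, 0.07], [0, 0, -0.105, 0, 0, 0, 0.07], [0, 0, -0.125, 0, 0, 0, 0.07], [0, 0, -0.135, 0, 0, 0, 0.07], [0, 0, -0.135, 0, 0, 0, 0.07]]]'

```text
t: 12.35
eef_pos: [0.5431, -0.172, 0.3814]
ee_rot: [-3.138, 0.002, -1.905]
force: [1.1, -0.4, -0.5]
width: 0.07
```

```bash
python3 - <<'E'
from h import *
to([.45,.0,.38],-109.2)
im=optics.grab_frame('wrist')[:,:,::-1]; cv2.imwrite('pics/w10.png',im)
im=optics.grab_frame('top')[:,:,::-1];cv2.imwrite('pics/top10z.png',cv2.resize(im[90:240,300:500],None,fx=4,fy=4,interpolation=cv2.INTER_CUBIC))
E
```

```text
t 12.35 pos [ 0.5431 -0.172   0.3814] rpy [-1.7979e+02  1.0000e-01 -1.0917e+02] F [ 1.1 -0.4 -0.5] M [ 0.15 -0.11 -0.02] w 0.07
shift [-0.1319, 0.1444, 0.0011] rot [-0.21, 0.1, 0.03]
```

View pics/w10.png

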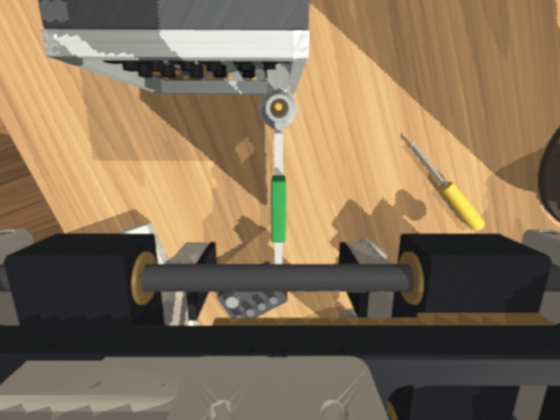

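View pics/top10z.png

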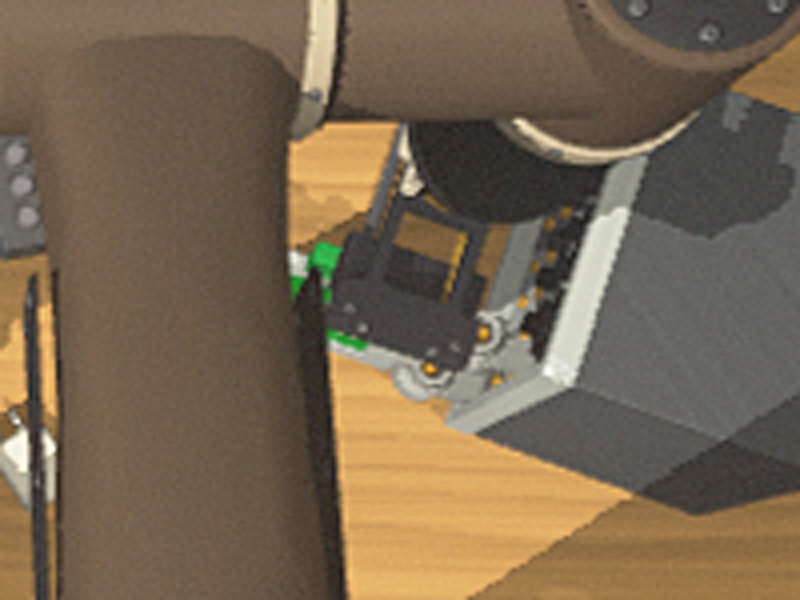

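The door hangs straight out, with a pin showing in both knuckles. I'll move the arm aside for a clear check from above.

>>> jog_arm --motion '[[[-0.03, 0, 0, 0, 0, 0, 0.07], [-0.07, 0, 0, 0, 0, 0, 0.07], [-0.11, 0, 0, 0, 0, 0, 0.07], [-0.15, 0, 0, 0, 0, 0, 0.07], [-0.19, 0, 0, 0, 0, 0, 0.07], [-0.22, 0, 0, 0, 0, 0, 0.07], [-0.23, 0, 0, 0, 0, 0, 0.07], [-0.23, 0, 0, 0, 0, 0, 0.07]]]'

```text
t: 13.25
eef_pos: [0.6179, 0.0468, 0.3772]
ee_rot: [3.139, -0.001, -1.904]
force: [1.2, 0.1, 0.3]
width: 0.0699
```

```bash
python3 - <<'E'
from h import *
to([.45,.0,.38],-109.2)
im=optics.grab_frame('side')[:,:,::-1]; cv2.imwrite('pics/side11.png',im)
im=optics.grab_frame('top')[:,:,::-1];cv2.imwrite('pics/top11z.png',cv2.resize(im[110:220,320:460],None,fx=5,fy=5,interpolation=cv2.INTER_CUBIC))
a=1.236
f=lambda d,z:((proj('top',[.5102+d*np.cos(a),-.261+d*np.sin(a),z])-[320,110]+.5)*5-.5).round(0)
for n,d,z in(('upper knuckle top',0,.203),('lower top',0,.073),('tail top',.174,.220),('near top',.024,.22),('tab',.064,.255),('tab',.124,.255)): print(n,f(d,z))
E
```

```text
t 13.25 pos [0.6179 0.0468 0.3772] rpy [ 1.7986e+02 -3.0000e-02 -1.0906e+02] F [1.2 0.1 0.3] M [ 0.08 -0.1   0.01] w 0.0699
shift [0.0991, 0.1434, -0.0024] rot [0.14, -0.03, 0.14]
upper knuckle top [501. 315.]
lower top [437. 357.]
tail top [193. 197.]
near top [467. 294.]
tab [410. 254.]
tab [298. 214.]
```

View pics/top11z.png

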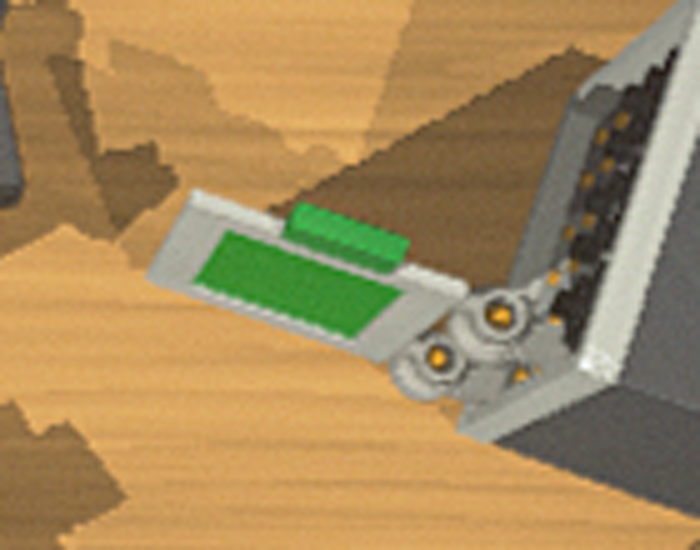

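View pics/side11.png

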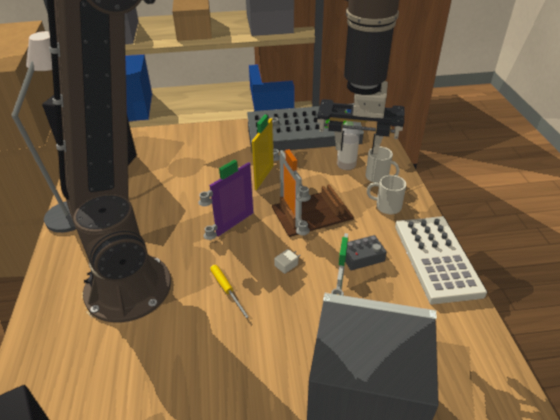

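The top zoom shows the upper knuckle at (500,315) and the lower at (438,358), where fully seated knuckles should be at (501,315) and (437,357). The door's far top end is at (193,195), against a predicted (193,197). The orange door is still in the stand, and nothing touches the hung door.

```bash
python3 -c "
from station import arm
print(arm.job_done())"
```

```text
the job is handed in; nothing more can be done
None
```

The green door is hanging open on both hinge pins of the cabinet, released, and the job is handed in at about 13.4 s of the 45 s. I lifted it about 70 mm out of the stand and drew it out knuckles first. I then brought it in from the cabinet's front about 54 mm above its seat, lowered it onto both pins, let go and moved the arm clear.

**Last checks:** from above, both knuckles and the door's far end sit within about half a pixel of where a fully seated, straight-out door should appear. The orange door is still in the stand, and the gripper is well clear.

**What disagreed:**
- **Short of the pins:** the first approach stopped about 4 mm short of the pin axis. The wrist camera showed it and I corrected before lowering.
- **Stopped on the way down:** near the bottom the bore walls leaned on the pins with about 5 N of side force and the door stopped roughly 1 mm high. I eased it sideways until the force dropped away and it settled down; the highest upward force I saw was 13 N. I saw the final seating only in the top and wrist views, because the cabinet hides the hinge from the side camera.

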